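# Push the rubbing stone home into its display bay

## Task

Push the rubbing stone with the wooden handle through the narrow mouth of the empty middle bay of the steel rack and on until its leading end is fully home against the back rail. Its handle has just been glued, so do not touch the handle; push on the dark block only, keeping it flat on the counter, never lifted or tipped. Leave everything else where it is, and finish with the hand clear.

Things in the scene. Friction and masses are not known exactly. Their poses are not given: they have to be found in the camera images.
- stone: Rubbing stone for concrete: dark flat abrasive block 152 long x 76 wide x 25 mm high, corners bevelled 3 mm, flat on the counter, a wooden handle along the middle of its top. Origin: centre of its underside; x along its length (both ends alike), z up. 0.5 to 0.75 kg; slides when pushed with 3 to 9 N.
- handle: The stone's freshly glued wooden handle: round-topped, 104 mm long, 26 mm wide, along the middle of the stone, from 25 to 56 mm above the counter. Origin: centre of the handle's foot, 25 mm above the stone's origin; same axes. Not to be touched.
- rack: Low bare-steel display rack screwed to the counter, 45 mm high, open at top and front: a back rail and four upright dividers make a wide, empty middle bay and two narrow outer bays. Origin: on the counter, midway between the front ends of the two inner dividers; x points straight into the bay. Inner dividers at y = +46 and -46 mm, outer ones at +111 and -111 mm. Fixed.
- bay_mouth (a point): Mouth of the middle bay, on the counter, at the rack's origin, same axes. Each inner divider begins here with a round rolled edge of 10 mm diameter (x 0 to 10 mm), so the mouth is 82 mm wide; behind it the walls are 4 mm thick and the bay 88 mm wide.
- bay_back (a point): Foot of the back rail's front face, middle of the bay, on the counter, 138 mm beyond the mouth along x, same axes. With the stone's leading end against the rail, the stone's origin is 76 mm short of this point and its other end sticks out 14 mm in front of the mouth.
- block_brush: Wooden block brush, 135 x 50 x 44 mm, bristles down, in one of the two narrow outer bays of the rack. Origin: centre of its underside, x along its length. A bystander.
- line_winder: Flat H-shaped wooden winder wound with orange line, 130 x 48 mm, 20 mm high, in the other narrow outer bay. Origin: centre of its underside, x along its length. A bystander.
- pigment_jar: Grey screw-top jar with white cap, 68 mm diameter, 70 mm high, standing on the counter beside the rack, on the side away from the robot. Origin: centre of its underside. A bystander.
- margin_trowel: Margin trowel with a 125 x 50 mm steel blade and a round wooden handle, 272 mm long in all, 27 mm high, lying on the counter to the right of the stone, nearer the robot. x points from handle to blade, origin on the underside 22 mm from the rear edge of the blade, on the neck. A bystander.
- patch_tub: Low white plastic tub with lid, 104 mm diameter, 68 mm high, on the right-hand part of the counter. Origin: centre of its underside. A bystander.
- plain_rub_brick: Plain grey abrasive brick without a handle, 200 x 50 x 50 mm, lying on the counter behind the rack. Origin: centre of its underside, x along its length. A bystander.
Mind the look-alikes: they are no part of the job. There is more than one size of the stone; the job needs the middle-sized.

How it is judged (in metres and radians):
On the way:
1. the stone's leading end has entered the mouth of the middle bay, between the front ends of the two inner dividers (x of stone in the frame of rack above -0.06 m and y of stone in the frame of rack between -0.015 and 0.015 m).
At the end, for the whole second after the job is handed in: The stone rests flat in the middle bay, its leading end within 6 mm of the back rail, within 10 mm of the bay's centre line and within 0.1 rad of its direction, at rest (x of stone in the frame of rack above 0.056 m and y of stone in the frame of rack between -0.01 and 0.01 m and angle between the x axis of stone and the x axis of rack, either way round below 0.1 rad and height (world z) of stone below 0.004 m and angle between stone's own z axis and vertical below 0.05 rad and linear speed of stone below 0.01 m/s); the robot touches nothing.
It fails at once if the stone is lifted off the counter or tipped (height (world z) of stone above 0.008 m or angle between stone's own z axis and vertical above 0.12 rad).
It fails at once if the freshly glued handle is touched (contact force between handle and anything else above 0.5 N).
It fails at once if another thing on the counter is moved by more than 20 mm (distance of any of block_brush, line_winder, pigment_jar, margin_trowel, patch_tub, plain_rub_brick from where it was at the start of the episode above 0.02 m).
It also fails if it takes over 67 s, if anything falls off the work surface, if the arm or the gripper's body presses on something with over 40 N, if the wrist force passes 120 N, or if a joint passes its speed limit or range.

## Robot

A 6-joint arm with a two-finger parallel gripper is mounted at the origin on the work surface. World frame = base frame: x ahead of the robot, y to its left, z up, the work surface at z = 0. Lengths are in mm, angles in rad, forces in N, time in s.
With the tool pointing down it reaches from about 350 to 875 mm from the base axis. Payload 4.2 kg.
Tool frame: the origin (TCP) lies at the very end of the fingers, on their centre line; the grasp point (between the pads) lies 19 mm behind it; z points along the fingers, y is the direction in which the jaws open and shut (so a half turn about z gives the same grasp; the last joint's range is limited). The gripper opens to 85 mm and grips with 20 to 120 N. Pads are 22 mm wide; open, the fingers measure 114 mm over their backs; the gripper's body (76 mm by 85 mm) begins 54 mm behind the grasp point. The pads swing forward as they close: fully open they stand 13 mm farther back than shut.
Start: joints at [1.483, 0.385, 0.008, 0, -1.194, -0.259], TCP at [212.398, 587.781, 231.312] pointing down, gripper open.
Joint ranges: [-3.14, 3.14], [-1.21, 2.06], [-1.07, 1.41], [-3.16, 2.05], [-2.99, -0.16], [-3.1, 3.1]. Speed limits (rad/s): [2.79, 2.79, 3.14, 3.14, 3.14, 3.14].

## Interface

Orientations are given as a unit quaternion [x, y, z, w].
In Python, from bench import read_state, get_image, camera_params, job_done gives the robot as it stands.
- The arm moves only by the tool send_rows, never from a script. Its arguments are lists of equal length, an entry for each row: "translation": the shift along the tool's x, y, z in m, a list of three; "yaw": the turn about the tool's z in degrees; "fingers": the closure in counts, from 0 (fully open) to 255 (shut). A call has 1 to 12 rows; each row is the pose to reach, as a shift and turn from the pose measured when the call began, along the tool's axes at that moment; what a row does not reach only later rows make up. A row lasts 1/10 s, in which the tool goes at most 50 mm and 8.59 degrees, less where a joint would pass 70% of its speed; a pose out of reach is approached as far as the arm can. A call with a gripper value outside its range is refused whole. The fingers move at their own pace and stop on an object; the grip force is fixed at half the most. Time passes only in rows, so rows that repeat a pose let the fingers close. It gives the time, the measured TCP pose, the force and the opening at its end, in the units of the state.
- read_state(): the state, without advancing time (a new reading comes with each control period).
- get_image(name): name is "scene" or "top"; returns the picture (480x640x3 uint8, blue, green, red); there is no depth.
- camera_params(name): a dict with "mtx" (3x3 intrinsics, pixels), "k1" (the pictures are not rectified: a ray, as slopes to the right and down, at radius r is drawn at 1 + k1 r^2 times it, then the intrinsics apply), "rvec" (rotation vector, rad) and "tvec" (3), from world to camera coordinates, as OpenCV has them. Camera axes: x right, y down, z forward; pixel columns grow to the right and rows downward; lengths in mm; the calibration is good to about 2 mm. A picture is of the moment at which its call begins. camera_params takes no time and is no camera call.
- job_done(): hands the job in, once; it reports no verdict.
The state is a dict: "clock": time; "joints": joint angles; "joint_vel": joint speeds; "joint_efforts": joint torques, N m; "position": TCP position; "ee_rot": TCP orientation; "contact_force": force on the tool from outside, world axes, zero at the start; "wrist_torque": the same for the moment, N m; "gripper_width": finger opening in mm.
Only numpy, scipy, OpenCV 4.12 (cv2) and the standard library are available. Lean on these libraries where they do the work, as an engineer would, in place of code of your own. Each camera call takes 0.05 s, during which the arm holds its last target.

## Working session

There is one attempt and no reset: what is moved stays moved. The work goes in short steps, Python scripts to look and compute and a tool call to move; the robot and the scene stay as the last step left them, time stands still between calls to the robot, and variables do not carry over. Pictures are saved under pics/ and viewed, and the job is handed in when it is done.

Besides the shell and the picture viewer there is one more tool, called as name([rows], argument=value, ...), one row to a line, values as JSON. send_rows: Moves the arm, as the interface text tells. Its arguments: {"type":"object","properties":{"translation":{"type":"array","items":{"type":"array","items":{"type":"number"}}},"yaw":{"type":"array","items":{"type":"number"}},"fingers":{"type":"array","items":{"type":"number"}}},"required":["translation","yaw","fingers"]}

```bash
mkdir -p pics; ls
python3 - <<'E'
from bench import *
import cv2
s=read_state();print(s)
for n in("scene","top"):
    cv2.imwrite(f"pics/{n}0.png",get_image(n));print(n,camera_params(n))
E
```

```text
pics
{'clock': 0.0, 'joints': array([ 1.48263766e+00,  3.85575066e-01,  6.60775123e-03, -5.05280956e-04,
       -1.19400432e+00, -2.58629251e-01]), 'joint_vel': array([ 8.97016556e-04, -1.19268442e-03,  2.41397829e-03,  1.25597311e-03,
       -6.80961684e-05, -7.90292563e-04]), 'joint_efforts': array([ 1.83671714e-04, -3.92286837e+01,  1.88403797e+01,  4.18612093e+00,
       -4.70003040e-03,  1.36151741e-06]), 'position': array([212.18806755, 587.24760745, 230.2024116 ]), 'ee_rot': array([ 9.84988198e-01, -1.72618111e-01, -1.41369882e-04,  1.10369364e-03]), 'contact_force': array([-0.76686215,  0.48187005,  0.33287692]), 'wrist_torque': array([-0.01208776,  0.00142143, -0.01415416]), 'gripper_width': 85.42150144159274}
scene {'mtx': array([[593.43587227,   0.        , 321.86508873],
       [  0.        , 593.43587227, 244.66035112],
       [  0.        ,   0.        ,   1.        ]]), 'k1': -0.08854351743209062, 'rvec': array([ 0.81955234,  2.60757671, -1.03209358]), 'tvec': array([ 430.54059473, -177.30358275, 1606.83352056])}
top {'mtx': array([[552.03680652,   0.        , 322.87078319],
       [  0.        , 552.03680652, 248.13890172],
       [  0.        ,   0.        ,   1.        ]]), 'k1': 0.03319045723760825, 'rvec': array([ 2.14100477, -2.1542653 ,  0.13795519]), 'tvec': array([   1.87658479,  551.36633927, 1405.44116489])}
```

View pics/scene0.png

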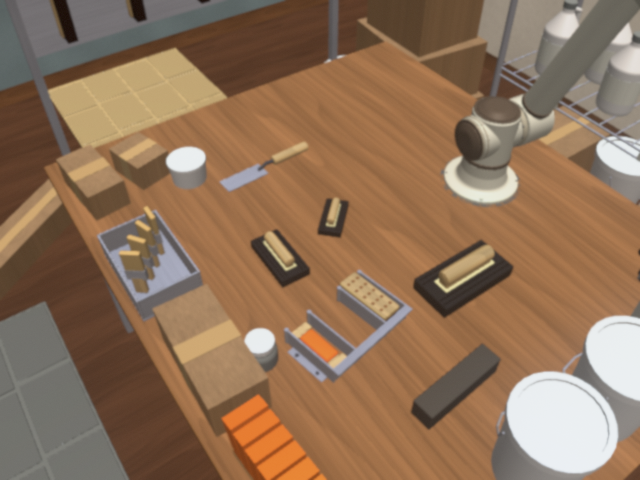

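View pics/top0.png

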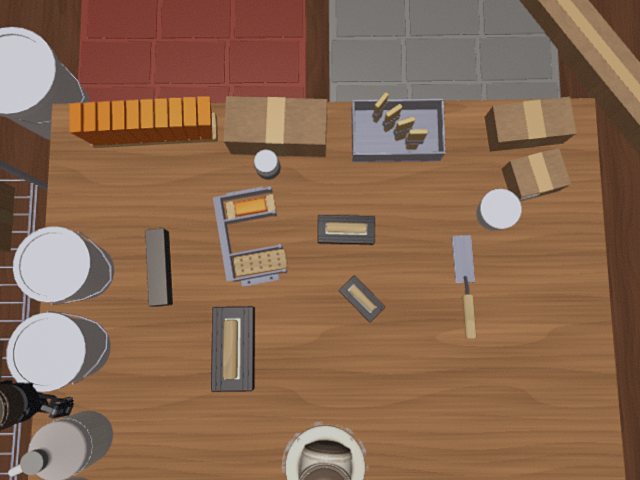

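The top view shows three look-alike stones with handles: small at (362,298), medium at (346,229) and large at (232,349). There is also a plain brick at (158,267). The rack opens to the right, with its mouth near x≈280. The medium stone at (346,229) fits the description, so I'll check its size.

```bash
cat > h.py <<'E'
import numpy as np,cv2
from bench import *
def cam(n):
    p=camera_params(n);return p['mtx'],np.array([p['k1'],0,0,0,0.]),cv2.Rodrigues(p['rvec'])[0],p['tvec'],p['rvec']
def ray(n,uv,z):
    K,d,R,t,_=cam(n)
    uv=np.asarray(uv,float).reshape(-1,1,2)
    q=cv2.undistortPoints(uv,K,d,None,None).reshape(-1,2) if False else cv2.undistortPointsIter(uv,K,d,np.eye(3),np.eye(3),(3,50,1e-9)).reshape(-1,2)
    D=np.c_[q,np.ones(len(q))]@R; C=-R.T@t
    return C+D*((z-C[2])/D[:,2])[:,None]
def proj(n,P):
    K,d,R,t,r=cam(n);return cv2.projectPoints(np.asarray(P,float).reshape(-1,1,3),r,t,K,d)[0].reshape(-1,2)
E
python3 - <<'E'
from h import *
im=cv2.imread('pics/top0.png')
c=im[175:300,205:385];cv2.imwrite('pics/crop1.png',cv2.resize(c,None,fx=4.4,fy=4.4,interpolation=cv2.INTER_CUBIC))
g=im.max(2)
m=((g<95)&(im.max(2).astype(int)-im.min(2)<30)).astype(np.uint8)
for (x0,y0,x1,y1,) in [(310,205,385,255),(330,265,395,330),(200,295,265,400)]:
    mm=np.zeros_like(m);mm[y0:y1,x0:x1]=m[y0:y1,x0:x1]
    cs=max(cv2.findContours(mm,cv2.RETR_EXTERNAL,cv2.CHAIN_APPROX_NONE)[0],key=cv2.contourArea)
    r=cv2.minAreaRect(cs.reshape(-1,2).astype(np.float32));b=cv2.boxPoints(r)
    w=ray('top',b,25);print(r);print(w.round(1),w.mean(0).round(1),np.linalg.norm(np.diff(w[:3],axis=0),axis=1))
    c2=ray('top',cs.reshape(-1,2),25)[:,:2].astype(np.float32);print(cv2.minAreaRect(c2))
E
```

```text
((345.9999694824219, 229.0), (55.99999237060547, 27.999996185302734), -0.0)
[[ 566.9   11.3   25. ]
 [ 642.1   11.    25. ]
 [ 641.  -137.7   25. ]
 [ 565.8 -136.4   25. ]] [603.9 -62.9  25. ] [ 75.21704563 148.72010523]
((603.9307861328125, -63.053131103515625), (148.65562438964844, 75.2011489868164), 89.58417510986328)
((361.75, 298.25), (43.84061813354492, 21.92030906677246), 45.0)
[[ 441.3  -41.6   25. ]
 [ 481.6  -82.5   25. ]
 [ 400.4 -161.8   25. ]
 [ 360.8 -120.9   25. ]] [ 421.  -101.7   25. ] [ 57.43352535 113.43993542]
((420.9688415527344, -101.78286743164062), (113.4134750366211, 57.28813934326172), 44.52140426635742)
((232.5, 348.4999694824219), (84.99998474121094, 42.99999237060547), 90.0)
[[403.2 290.2  25. ]
 [402.5 178.5  25. ]
 [187.7 175.7  25. ]
 [188.5 285.   25. ]] [295.5 232.3  25. ] [111.72694661 214.79993436]
((295.3988342285156, 231.749755859375), (213.84747314453125, 109.49425506591797), 0.31653159856796265)
```

View pics/crop1.png

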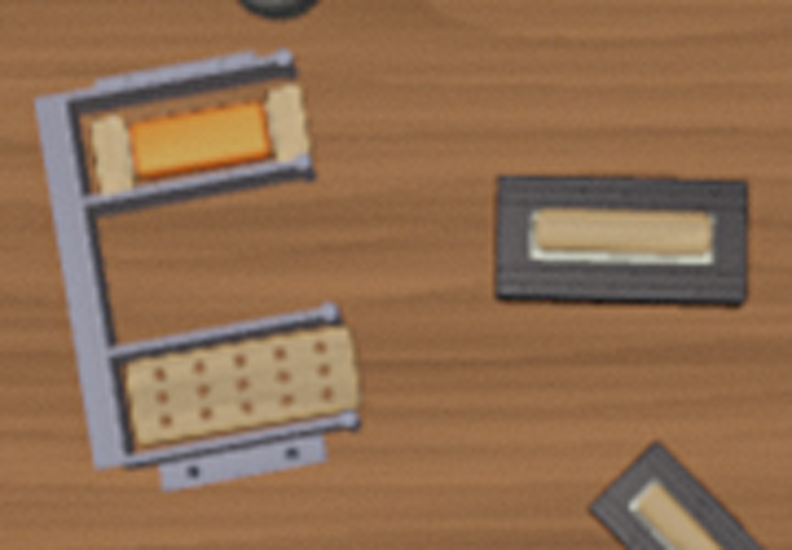

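Run:
```python
from h import *
im=cv2.imread('pics/top0.png')
c=im[180:275,210:295];cv2.imwrite('pics/crop2.png',cv2.resize(c,None,fx=6.2,fy=6.2,interpolation=cv2.INTER_CUBIC))
s=cv2.imread('pics/scene0.png')
c=s[225:385,245:420];cv2.imwrite('pics/crop3.png',cv2.resize(c,None,fx=3.7,fy=3.7,interpolation=cv2.INTER_CUBIC)[:600])
px=lambda p:np.array(p)/4.4+[205,175]-.386
tips=ray('top',px([(285,59),(304,161),(330,312),(350,421)]),45)
print(tips.round(1)); print(np.linalg.norm(np.diff(tips,axis=0),axis=1))
w=ray('top',px([(85,203),(304,161),(112,352),(330,312)]),45)
for a,b in((0,1),(2,3)):
    v=w[a]-w[b];print(np.degrees(np.arctan2(v[1],v[0])),np.linalg.norm(v))
v=tips[3]-tips[0];print('normal',np.degrees(np.arctan2(v[1],v[0]))+90+180)
```

```text
[[711.4 138.7  45. ]
 [649.1 126.9  45. ]
 [558.  111.   45. ]
 [493.2  98.9  45. ]]
[63.48339144 92.46813343 65.91893249]
100.6969528939346 132.4691010628926
100.1358894840906 130.58408862619766
normal 100.33520872953488
```

View pics/crop2.png

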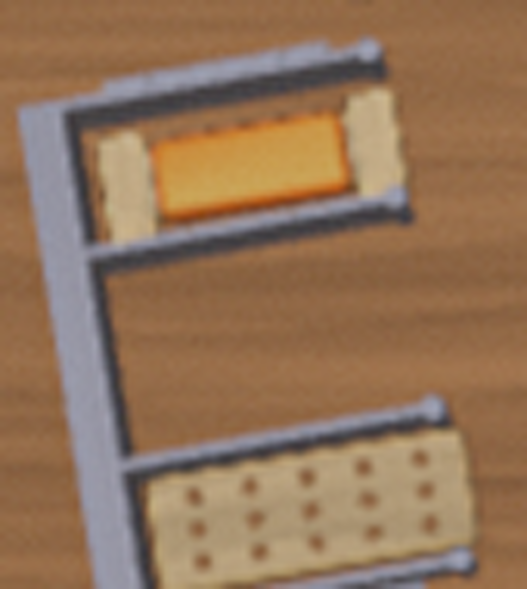

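View pics/crop3.png

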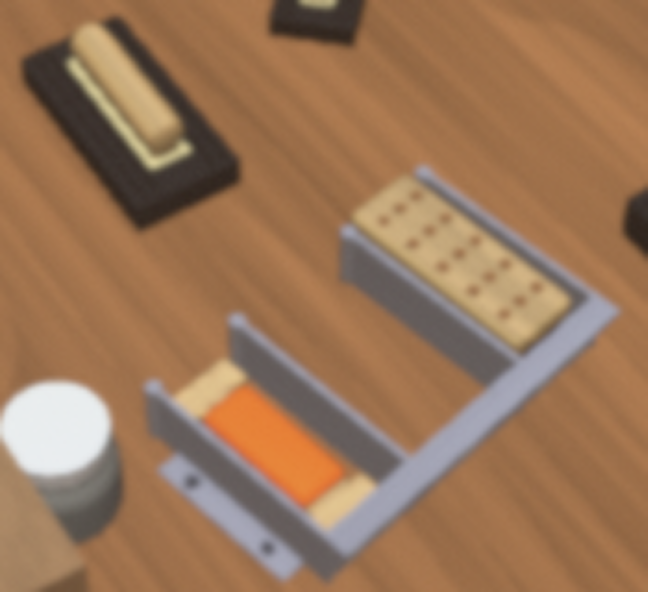

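```bash
cat >> h.py <<'E'
from scipy.spatial.transform import Rotation as Rn
TH=100.35
u=np.array([np.cos(np.radians(TH)),np.sin(np.radians(TH))]);n=np.array([-u[1],u[0]])
M=np.array([603.0,118.9])-5*u
def rk(xy): d=np.asarray(xy)[:2]-M; return d@u,d@n
def wr(x,y): return M+x*u+y*n
def shift(goal,yawdeg=None):
    s=read_state();R=Rn.from_quat(s['ee_rot']).as_matrix()
    d=np.array(goal)-s['position']
    y=np.degrees(np.arctan2(R[1,0],R[0,0]))
    print('tcp',s['position'].round(1),'yawW',round(y,2),'rack',np.round(rk(s['position']),1),'tilt',R[:,2].round(4),'j',s['joints'].round(2),'F',s['contact_force'].round(1),'w',round(s['gripper_width'],1))
    print('shift m',(R.T@d/1000).round(4),'yaw', None if yawdeg is None else round(-((yawdeg-y+180)%360-180),2))
def stone():
    im=get_image('top');return im,stonei(im)
def stonei(im,roi=(285,200,385,262)):
    x0,y0,x1,y1=roi;g=cv2.resize(im[y0:y1,x0:x1],None,fx=4,fy=4,interpolation=cv2.INTER_CUBIC)
    m=((g.max(2)<95)&(g.max(2).astype(int)-g.min(2)<30)).astype(np.uint8)
    m=cv2.morphologyEx(m,cv2.MORPH_OPEN,np.ones((9,9),np.uint8))
    cs=max(cv2.findContours(m,cv2.RETR_EXTERNAL,cv2.CHAIN_APPROX_NONE)[0],key=cv2.contourArea).reshape(-1,2)
    p=(cs+.5)/4-.5+[x0,y0]
    r=cv2.minAreaRect(ray('top',p,25)[:,:2].astype(np.float32))
    b=cv2.boxPoints(r);e=[b[1]-b[0],b[2]-b[1]];e=max(e,key=np.linalg.norm)
    print('stone',np.round(r[0],1),'size',np.round(r[1],1),'ang',round(np.degrees(np.arctan2(e[1],e[0]))%180,2),'rack',np.round(rk(r[0]),1));return r
E
python3 - <<'E'
from h import *
stonei(cv2.imread('pics/top0.png'))
print(wr(-174,104))
shift([380,260,150],10.35);shift([*wr(-174,104),100],10.35)
E
```

```text
stone [603.5 -62.4] size [149.6  75.7] ang 88.09 rack [-173.5   32.1]
[532.85149659 -75.87214244]
tcp [212.3 587.3 230.3] yawW -19.88 rack [536.  300.2] tilt [-5.0e-04 -1.9e-03 -1.0e+00] j [ 1.48  0.39  0.01 -0.   -1.19 -0.26] F [-0.  -0.3  0.6] w 85.6
shift m [0.269  0.2506 0.0809] yaw -30.23
tcp [212.3 587.3 230.3] yawW -19.88 rack [536.  300.2] tilt [-5.0e-04 -1.9e-03 -1.0e+00] j [ 1.48  0.39  0.01 -0.   -1.19 -0.26] F [-0.  -0.3  0.6] w 85.6
shift m [0.527  0.5144 0.1314] yaw -30.23
```

send_rows([
  [0.025,0.023,0.005],
  [0.05,0.046,0.01],
  [0.075,0.069,0.015],
  [0.1,0.092,0.02],
  [0.125,0.115,0.025],
  [0.15,0.138,0.03],
  [0.175,0.161,0.035],
  [0.2,0.184,0.04],
  [0.225,0.207,0.045],
  [0.25,0.23,0.05],
  [0.269,0.251,0.055],
  [0.269,0.251,0.055],
], yaw=[-3,-6,-9,-12,-15,-18,-21,-24,-27,-30,-30.2,-30.2], fingers=[0,0,0,0,0,0,0,0,0,0,0,0])

```text
clock: 1.3
position: [379.6, 256.4, 174.8]
ee_rot: [0.996, 0.088, -0.002, 0.002]
contact_force: [-0.3, 0.8, 0.2]
gripper_width: 85.3
```

Run:
```python
from h import *
shift([*wr(-174,104),100],10.35)
```

```text
tcp [379.6 256.4 174.8] yawW 10.09 rack [180.4 195.1] tilt [-0.003  -0.0043 -1.    ] j [ 0.95  0.16 -0.47  0.   -0.95  0.8 ] F [-0.3  0.8  0.2] w 85.3
shift m [0.0929 0.3537 0.0757] yaw -0.26
```

send_rows([
  [0.009,0.035,0.0],
  [0.018,0.07,0.0],
  [0.027,0.105,0.0],
  [0.036,0.14,0.01],
  [0.045,0.175,0.02],
  [0.054,0.21,0.03],
  [0.063,0.245,0.04],
  [0.072,0.28,0.05],
  [0.081,0.315,0.06],
  [0.09,0.345,0.07],
  [0.093,0.354,0.076],
  [0.093,0.354,0.076],
], yaw=[-0.2,-0.2,-0.2,-0.2,-0.2,-0.2,-0.2,-0.2,-0.2,-0.2,-0.2,-0.2], fingers=[0,0,0,0,0,0,0,0,0,0,0,0])

```text
clock: 2.5
position: [532.7, -76.7, 98.4]
ee_rot: [0.996, 0.089, -0.003, 0.002]
contact_force: [-0.1, 0.0, 0.8]
gripper_width: 85.1
```

Run:
```python
from h import *
shift([*wr(-174,104),15],10.35)
im=get_image('scene');cv2.imwrite('pics/s1.png',im)
im=get_image('top');cv2.imwrite('pics/t1.png',cv2.resize(im[160:340,200:440],None,fx=3.3,fy=3.3))
```

```text
tcp [532.7 -76.7  98.4] yawW 10.17 rack [-174.8  104.3] tilt [-0.0054 -0.0044 -1.    ] j [ 0.16  0.38 -0.38  0.   -0.82  1.58] F [-0.1  0.   0.8] w 85.1
shift m [ 0.0008 -0.001   0.0834] yaw -0.18
```

View pics/t1.png

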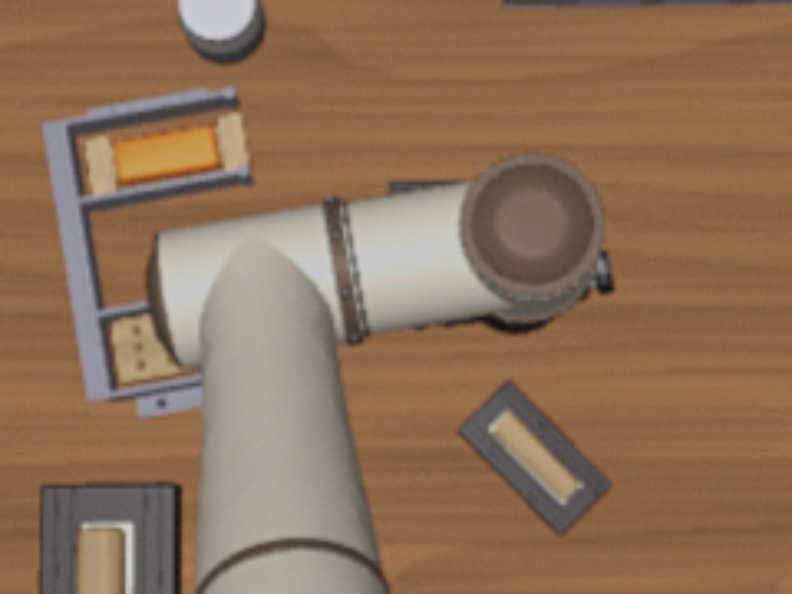

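View pics/s1.png

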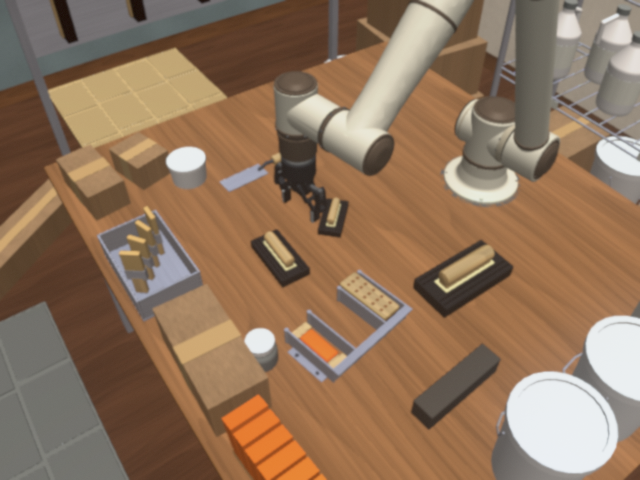

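send_rows([
  [0,-0.001,0.02],
  [0,-0.001,0.04],
  [0,-0.001,0.06],
  [0,-0.001,0.075],
  [0,-0.001,0.085],
  [0,-0.001,0.092],
  [0,-0.001,0.093],
], yaw=[-0.2,-0.2,-0.2,-0.2,-0.2,-0.2,-0.2], fingers=[0,0,0,0,0,0,0])

```text
clock: 3.3
position: [532.0, -74.2, 6.5]
ee_rot: [0.996, 0.092, -0.002, 0.002]
contact_force: [0.5, -0.1, 0.1]
gripper_width: 85.4
```

Run:
```python
from h import *
shift([*wr(-174,51),5],10.35)
im=get_image('scene');cv2.imwrite('pics/s2.png',cv2.resize(im[140:300,220:400],None,fx=3.5,fy=3.5,interpolation=cv2.INTER_CUBIC))
```

```text
tcp [532.  -74.2   6.5] yawW 10.57 rack [-172.2  104.5] tilt [-0.004  -0.0043 -1.    ] j [ 0.17  0.51 -0.46  0.01 -0.6   1.58] F [ 0.5 -0.1  0.1] w 85.4
shift m [0.0535 0.002  0.0013] yaw 0.22
```

View pics/s2.png

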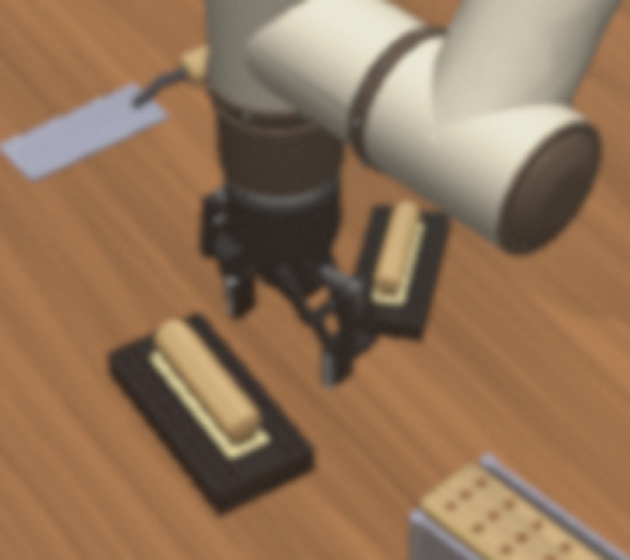

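Run:
```python
from h import *
for z in(0,6,12,18,24): print(z,ray('scene',[[316.0,248.8],[287,229.5]],z).round(1).tolist())
```

```text
0 [[511.4, -43.9, 0.0], [533.5, -139.2, 0.0]]
6 [[514.5, -39.3, 6.0], [536.5, -134.1, 6.0]]
12 [[517.6, -34.7, 12.0], [539.5, -128.9, 12.0]]
18 [[520.7, -30.1, 18.0], [542.5, -123.8, 18.0]]
24 [[523.8, -25.5, 24.0], [545.4, -118.6, 24.0]]
```

send_rows([
  [0,0,0.004],
  [0,0.001,0.008],
  [0,0.002,0.011],
  [0,0.002,0.012],
], yaw=[0.2,0.2,0.2,0.2], fingers=[0,0,0,0])

```text
clock: 3.75
position: [532.5, -76.5, -5.5]
ee_rot: [0.996, 0.09, -0.002, 0.002]
contact_force: [0.2, 0.5, -0.4]
gripper_width: 85.7
```

Run:
```python
from h import *
shift([*wr(-174,51),-4],10.35)
```

```text
tcp [532.5 -76.5  -5.5] yawW 10.34 rack [-174.6  104.5] tilt [-0.0037 -0.0043 -1.    ] j [ 0.16  0.53 -0.47  0.01 -0.57  1.58] F [ 0.2  0.5 -0.4] w 85.7
shift m [ 0.0535 -0.0006 -0.0017] yaw -0.01
```

No contact. Now the sideways push, in small steps.

send_rows([
  [0.005,0,0],
  [0.01,0,0],
  [0.015,0,0],
  [0.02,0,0],
  [0.024,0,0],
  [0.028,0,0],
  [0.032,0,0],
  [0.036,0,0],
  [0.039,0,0],
  [0.042,0,0],
  [0.045,0,0],
  [0.045,0,0],
], yaw=[0,0,0,0,0,0,0,0,0,0,0,0], fingers=[0,0,0,0,0,0,0,0,0,0,0,0])

```text
clock: 4.95
position: [576.8, -68.3, -5.8]
ee_rot: [0.996, 0.09, -0.002, 0.002]
contact_force: [-3.0, -0.9, -0.3]
gripper_width: 85.3
```

Run:
```python
from h import *
shift([*wr(-174,51),-4],10.35)
im=get_image('scene');cv2.imwrite('pics/s3.png',cv2.resize(im[140:300,220:400],None,fx=3.5,fy=3.5,interpolation=cv2.INTER_CUBIC))
```

```text
tcp [576.8 -68.3  -5.8] yawW 10.37 rack [-174.5   59.4] tilt [-0.0041 -0.0043 -1.    ] j [ 0.16  0.58 -0.36  0.01 -0.63  1.58] F [-3.  -0.9 -0.3] w 85.3
shift m [ 0.0084 -0.0005 -0.0018] yaw 0.02
```

View pics/s3.png

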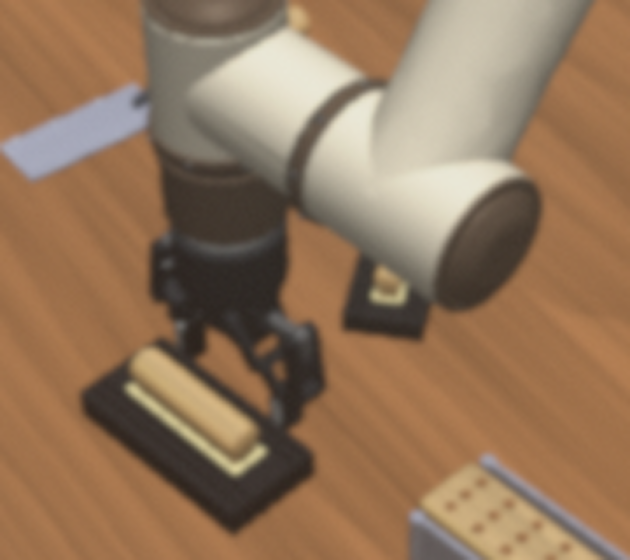

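send_rows([
  [0.003,0,0],
  [0.005,0,0],
  [0.007,0,0],
  [0.008,0,0],
  [0.008,0,0],
], yaw=[0,0,0,0,0], fingers=[0,0,0,0,0])

```text
clock: 5.5
position: [584.8, -66.8, -5.8]
ee_rot: [0.996, 0.09, -0.002, 0.002]
contact_force: [-3.7, 0.3, 1.1]
gripper_width: 85.2
```

send_rows([
  [-0.01,0,0],
  [-0.03,0,0],
  [-0.04,0,-0.04],
  [-0.04,0,-0.08],
  [-0.03,0.03,-0.1],
  [-0.02,0.07,-0.12],
  [-0.02,0.11,-0.13],
  [-0.01,0.15,-0.13],
  [0.0,0.19,-0.13],
  [0.0,0.21,-0.13],
  [0.0,0.21,-0.13],
], yaw=[0,0,0,8,16,24,32,40,48,56,60], fingers=[0,0,0,100,150,150,150,150,150,150,150])

```text
clock: 6.6
position: [624.4, -276.0, 124.8]
ee_rot: [0.906, -0.423, 0.001, 0.002]
contact_force: [-0.5, 0.6, -0.5]
gripper_width: 35.1
```

Run:
```python
from h import *
im=get_image('top');cv2.imwrite('pics/t3f.png',im);cv2.imwrite('pics/t3.png',cv2.resize(im[160:340,200:440],None,fx=3.3,fy=3.3))
stonei(im)
shift([*wr(-320,0),60],-79.65)
```

```text
stone [626.2 -35. ] size [ 77.2 121.3] ang 100.22 rack [-150.5    4.8]
tcp [ 624.  -274.7  124.9] yawW -50.04 rack [-386.   50.] tilt [-2.e-04 -5.e-03 -1.e+00] j [-0.18  0.56  0.02  0.01 -1.03  0.87] F [ 0.6  0.1 -0.5] w 35.0
shift m [-0.0329 -0.0763  0.0645] yaw 29.61
```

View pics/t3.png

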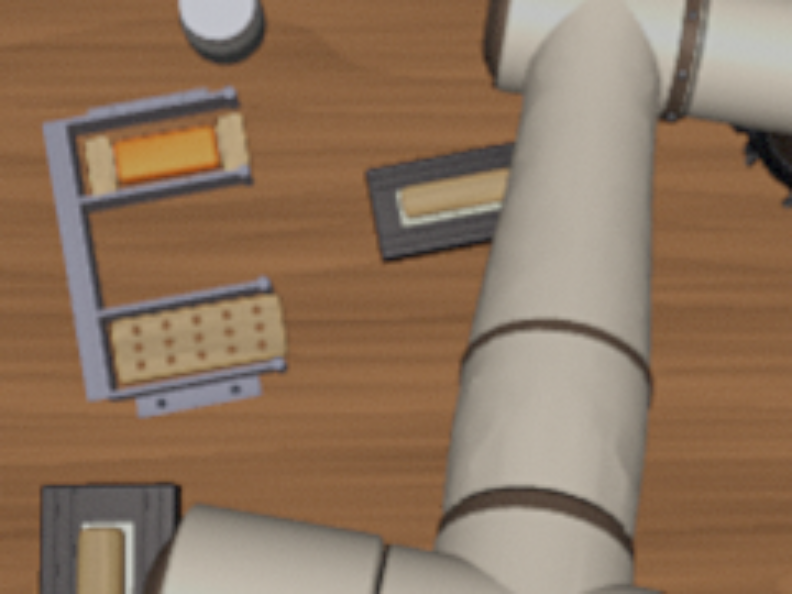

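Run:
```python
from h import *
K,d,R,t,_=cam('top');print(-R.T@t)
shift([*wr(-172,72),95],10.35)
```

```text
[ 356.07126529  -11.67027618 1467.08905261]
tcp [ 624.  -274.7  124.9] yawW -50.04 rack [-386.   50.] tilt [-2.e-04 -5.e-03 -1.e+00] j [-0.18  0.56  0.02  0.01 -1.03  0.87] F [ 0.6  0.1 -0.5] w 35.0
shift m [-0.197  -0.0867  0.0289] yaw -60.39
```

Run:
```python
from h import *
def prof(n,im,xs,z,ys):
    out=[]
    for y in ys:
        P=[[*wr(x,y),z] for x in xs]; q=proj(n,P).astype(np.float32).reshape(1,-1,2)
        out.append(cv2.remap(im,q,None,cv2.INTER_CUBIC).reshape(-1,3).mean(0))
    return np.array(out).astype(int)
im=cv2.imread('pics/t3f.png')
ys=np.arange(-50,56,2)
a=prof('top',im,np.arange(-130,-100,2),25,ys)
for y,v in zip(ys,a): 
    if abs(y)>28: print(y,v)
print('rack z45')
ys=np.arange(-56,57,1)
for xs in (np.arange(3,8,1),np.arange(30,110,2)):
    a=prof('top',im,xs,45,ys)[:,0]; print([(y,v) for y,v in zip(ys,a) if 38<=abs(y)<=55])
```

```text
-50 [ 67 101 141]
-48 [ 65  98 137]
-46 [ 62  95 134]
-44 [ 62  95 134]
-42 [ 63  97 137]
-40 [ 66 101 141]
-38 [ 66 101 143]
-36 [ 61  94 134]
-34 [ 59  77 106]
-32 [68 69 79]
-30 [78 75 76]
30 [80 80 84]
32 [75 75 78]
34 [78 78 82]
36 [86 86 90]
38 [82 80 83]
40 [54 52 53]
42 [25 29 37]
44 [33 51 78]
46 [ 57  86 124]
48 [ 68 102 143]
50 [ 68 101 142]
52 [ 65  98 138]
54 [ 63  96 135]
rack z45
[(np.int64(-55), np.int64(125)), (np.int64(-54), np.int64(126)), (np.int64(-53), np.int64(129)), (np.int64(-52), np.int64(135)), (np.int64(-51), np.int64(142)), (np.int64(-50), np.int64(150)), (np.int64(-49), np.int64(157)), (np.int64(-48), np.int64(159)), (np.int64(-47), np.int64(160)), (np.int64(-46), np.int64(159)), (np.int64(-45), np.int64(152)), (np.int64(-44), np.int64(138)), (np.int64(-43), np.int64(122)), (np.int64(-42), np.int64(101)), (np.int64(-41), np.int64(83)), (np.int64(-40), np.int64(70)), (np.int64(-39), np.int64(61)), (np.int64(-38), np.int64(59)), (np.int64(38), np.int64(80)), (np.int64(39), np.int64(94)), (np.int64(40), np.int64(112)), (np.int64(41), np.int64(128)), (np.int
[... 832 characters left out ...]
(np.int64(-42), np.int64(65)), (np.int64(-41), np.int64(61)), (np.int64(-40), np.int64(61)), (np.int64(-39), np.int64(63)), (np.int64(-38), np.int64(64)), (np.int64(38), np.int64(60)), (np.int64(39), np.int64(64)), (np.int64(40), np.int64(74)), (np.int64(41), np.int64(91)), (np.int64(42), np.int64(112)), (np.int64(43), np.int64(131)), (np.int64(44), np.int64(144)), (np.int64(45), np.int64(148)), (np.int64(46), np.int64(138)), (np.int64(47), np.int64(118)), (np.int64(48), np.int64(93)), (np.int64(49), np.int64(72)), (np.int64(50), np.int64(60)), (np.int64(51), np.int64(58)), (np.int64(52), np.int64(62)), (np.int64(53), np.int64(70)), (np.int64(54), np.int64(80)), (np.int64(55), np.int64(91))]
```

```bash
sed -i 's/-5\*u$/-5*u-1.1*n/' h.py
python3 - <<'E'
from h import *
print(rk([584.8,-66.8]))
shift([*wr(-172,72),95],10.35)
E
```

```text
(np.float64(-174.4085807715327), np.float64(52.36686206063737))
tcp [ 624.  -274.7  124.9] yawW -50.04 rack [-386.    51.1] tilt [-2.e-04 -5.e-03 -1.e+00] j [-0.18  0.56  0.02  0.01 -1.03  0.87] F [ 0.6  0.1 -0.5] w 35.0
shift m [-0.1965 -0.0877  0.0289] yaw -60.39
```

send_rows([
  [-0.02,-0.009,0.0],
  [-0.04,-0.018,0.0],
  [-0.06,-0.027,0.0],
  [-0.08,-0.036,0.0],
  [-0.1,-0.045,0.0],
  [-0.125,-0.055,0.0],
  [-0.15,-0.066,0.0],
  [-0.175,-0.077,0.005],
  [-0.197,-0.086,0.01],
  [-0.197,-0.086,0.02],
  [-0.197,-0.086,0.029],
  [-0.197,-0.086,0.029],
], yaw=[-6,-12,-18,-24,-30,-36,-42,-48,-54,-60,-60.4,-60.4], fingers=[0,0,0,0,0,0,0,0,0,0,0,0])

```text
clock: 7.85
position: [562.9, -68.5, 93.9]
ee_rot: [0.996, 0.09, -0.001, 0.002]
contact_force: [0.2, 0.4, 0.0]
gripper_width: 85.3
```

Run:
```python
from h import *
shift([*wr(-172,72),-5.5],10.35)
```

```text
tcp [562.9 -68.5  93.9] yawW 10.3 rack [-172.1   74.2] tilt [-0.0012 -0.0049 -1.    ] j [ 0.17  0.42 -0.32  0.01 -0.83  1.58] F [0.2 0.4 0. ] w 85.3
shift m [ 0.0024 -0.0006  0.0994] yaw -0.05
```

send_rows([
  [0,0,0.02],
  [0,0,0.04],
  [0,0,0.06],
  [0,0,0.08],
  [0,0,0.09],
  [0,0,0.097],
  [0,0,0.099],
  [0,0,0.099],
], yaw=[0,0,0,0,0,0,0,0], fingers=[0,0,0,0,0,0,0,0])

```text
clock: 8.65
position: [563.3, -69.0, -4.7]
ee_rot: [0.996, 0.09, -0.0, 0.002]
contact_force: [-0.2, 0.5, 1.0]
gripper_width: 85.5
```

Run:
```python
from h import *
shift([*wr(-172,48.8),-5.5],10.35)
```

```text
tcp [563.3 -69.   -4.7] yawW 10.29 rack [-172.7   73.9] tilt [-2.0e-04 -4.9e-03 -1.0e+00] j [ 0.17  0.56 -0.4   0.01 -0.61  1.58] F [-0.2  0.5  1. ] w 85.5
shift m [ 0.0251 -0.0008  0.0007] yaw -0.06
```

send_rows([
  [0.005,0,0],
  [0.01,0,0],
  [0.015,0,0],
  [0.018,0,0],
  [0.021,0,0],
  [0.023,0,0],
  [0.0245,0,0],
  [0.0252,0,0],
  [0.0252,0,0],
], yaw=[0,0,0,0,0,0,0,0,0], fingers=[0,0,0,0,0,0,0,0,0])

```text
clock: 9.55
position: [585.3, -65.0, -5.2]
ee_rot: [0.996, 0.089, -0.003, 0.002]
contact_force: [-4.4, 0.2, 3.1]
gripper_width: 85.6
```

send_rows([
  [-0.01,0,0],
  [-0.03,0,0],
  [-0.04,0,-0.04],
  [-0.04,0,-0.08],
  [-0.03,0.03,-0.1],
  [-0.02,0.07,-0.12],
  [-0.02,0.11,-0.12],
  [0,0.14,-0.12],
  [0.02,0.165,-0.12],
  [0.04,0.175,-0.12],
  [0.048,0.175,-0.12],
  [0.048,0.175,-0.12],
], yaw=[0,0,8,16,24,32,40,48,56,64,72,80], fingers=[0,0,0,100,150,150,150,150,150,150,150,150])

```text
clock: 10.75
position: [665.4, -228.3, 114.3]
ee_rot: [0.819, -0.574, -0.001, 0.004]
contact_force: [-0.3, 0.1, -0.0]
gripper_width: 35.3
```

```bash
cat >> h.py <<'E'
def prof(n,im,xs,z,ys):
    out=[]
    for y in ys:
        P=[[*wr(x,y),z] for x in xs]; q=proj(n,P).astype(np.float32).reshape(1,-1,2)
        out.append(cv2.remap(im,q,None,cv2.INTER_CUBIC).reshape(-1,3).mean(0))
    return np.array(out)[:,2]
def edges(im,xs):
    ys=np.arange(-56,57,.5);a=prof('top',im,xs,25,ys)
    lo=[i for i in range(len(ys)-1) if (a[i]-107)*(a[i+1]-107)<0]
    print(xs[0],xs[-1],'cross',[round(float(ys[i]+.5*(107-a[i])/(a[i+1]-a[i])),1) for i in lo])
E
python3 - <<'E'
from h import *
im=get_image('top');cv2.imwrite('pics/t4f.png',im);cv2.imwrite('pics/t4.png',cv2.resize(im[160:340,200:440],None,fx=3.3,fy=3.3))
edges(im,np.arange(-110,-102,1));edges(im,np.arange(-130,-122,1));edges(im,np.arange(-150,-142,1));edges(im,np.arange(-200,-192,1))
stonei(im)
shift([*wr(-290,0),-3],-79.65)
E
```

```text
-110 -103 cross [-33.6, 45.2]
-130 -123 cross [-34.4, -14.3]
-150 -143 cross []
-200 -193 cross []
stone [6.204e+02 5.000e-01] size [77.5 49.2] ang 9.96 rack [-114.6    5.3]
tcp [ 664.8 -228.1  114.4] yawW -70.32 rack [-347.5    2.7] tilt [-0.0058 -0.0053 -1.    ] j [-0.1   0.61  0.07  0.01 -1.04  0.44] F [-0.8 -0.  -0.2] w 35.1
shift m [-0.0566 -0.0128  0.1171] yaw 9.33
```

View pics/t4.png

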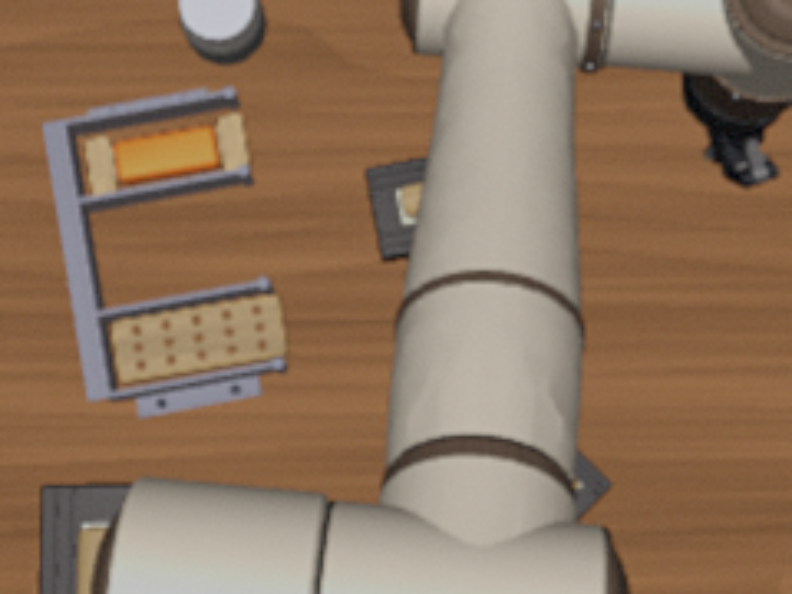

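Run:
```python
from h import *
shift([*wr(-172,72),95],10.35)
```

```text
tcp [ 664.8 -228.1  114.4] yawW -70.32 rack [-347.5    2.7] tilt [-0.0058 -0.0053 -1.    ] j [-0.1   0.61  0.07  0.01 -1.04  0.44] F [-0.8 -0.  -0.2] w 35.1
shift m [-0.1845  0.0398  0.0191] yaw -80.67
```

send_rows([
  [-0.01,0.01,0.0],
  [-0.02,0.02,0.0],
  [-0.03,0.03,0.0],
  [-0.05,0.04,0.0],
  [-0.07,0.04,0.0],
  [-0.09,0.04,0.0],
  [-0.115,0.04,0.0],
  [-0.14,0.04,0.0],
  [-0.165,0.04,0.005],
  [-0.1845,0.04,0.015],
  [-0.1845,0.04,0.019],
  [-0.1845,0.04,0.019],
], yaw=[-8,-16,-24,-32,-40,-48,-56,-64,-72,-80,-80.7,-80.7], fingers=[0,0,0,0,0,0,0,0,0,0,0,0])

```text
clock: 12.0
position: [564.5, -67.9, 94.8]
ee_rot: [0.996, 0.091, -0.003, 0.002]
contact_force: [-0.1, -0.2, 0.1]
gripper_width: 85.4
```

send_rows([
  [0,0,0.02],
  [0,0,0.04],
  [0,0,0.06],
  [0,0,0.08],
  [0,0,0.09],
  [0,0,0.097],
  [0,0,0.099],
  [0,0,0.099],
  [0,0,0.099],
], yaw=[0,0,0,0,0,0,0,0,0], fingers=[0,0,0,0,0,0,0,0,0])

```text
clock: 12.9
position: [564.5, -68.4, -3.4]
ee_rot: [0.996, 0.091, -0.002, 0.002]
contact_force: [0.1, -0.3, 0.1]
gripper_width: 85.4
```

Run:
```python
from h import *
shift([*wr(-172,49),-5.5],10.35)
```

```text
tcp [564.5 -68.4  -3.4] yawW 10.42 rack [-172.3   72.6] tilt [-0.0045 -0.0053 -1.    ] j [ 0.17  0.56 -0.39  0.01 -0.62  1.58] F [ 0.1 -0.3  0.1] w 85.4
shift m [ 0.0236 -0.0003  0.002 ] yaw 0.07
```

send_rows([
  [0.005,0,0.002],
  [0.01,0,0.002],
  [0.015,0,0.002],
  [0.019,0,0.002],
  [0.022,0,0.002],
  [0.024,0,0.002],
  [0.024,0,0.002],
  [0.024,0,0.002],
], yaw=[0,0,0,0,0,0,0,0], fingers=[0,0,0,0,0,0,0,0])

```text
clock: 13.7
position: [585.8, -64.5, -6.0]
ee_rot: [0.996, 0.091, -0.005, 0.002]
contact_force: [-4.8, -1.1, 3.7]
gripper_width: 85.5
```

Run:
```python
from h import *
for i in range(3):shift([*wr(-172,49),-5.5],10.35);get_image('top')
```

```text
tcp [585.8 -64.5  -6. ] yawW 10.39 rack [-172.4   51. ] tilt [-0.0096 -0.0059 -0.9999] j [ 0.17  0.59 -0.33  0.01 -0.65  1.58] F [-4.8 -1.1  3.7] w 85.5
shift m [ 0.002  -0.0003 -0.0005] yaw 0.04
tcp [585.8 -64.5  -6. ] yawW 10.39 rack [-172.4   51. ] tilt [-0.0095 -0.0058 -0.9999] j [ 0.17  0.59 -0.33  0.01 -0.65  1.58] F [-4.7 -1.6  2.9] w 85.8
shift m [ 0.002  -0.0004 -0.0005] yaw 0.04
tcp [585.8 -64.5  -5.9] yawW 10.39 rack [-172.3   51. ] tilt [-0.0095 -0.0058 -0.9999] j [ 0.17  0.59 -0.33  0.01 -0.65  1.58] F [-4.6 -1.5  3.3] w 85.4
shift m [ 0.002  -0.0003 -0.0005] yaw 0.04
```

send_rows([
  [0.002,0,-0.001],
  [0.003,0,-0.001],
  [0.004,0,-0.001],
  [0.004,0,-0.001],
], yaw=[0,0,0,0], fingers=[0,0,0,0])

```text
clock: 14.25
position: [589.9, -63.7, -5.3]
ee_rot: [0.996, 0.091, -0.005, 0.002]
contact_force: [-3.2, -0.1, -1.2]
gripper_width: 85.1
```

Run:
```python
from h import *
shift([*wr(-172,49),-5.5],10.35)
```

```text
tcp [589.9 -63.7  -5.3] yawW 10.39 rack [-172.3   46.8] tilt [-0.0096 -0.0058 -0.9999] j [ 0.17  0.6  -0.32  0.01 -0.66  1.58] F [-3.2 -0.1 -1.2] w 85.1
shift m [-0.0022 -0.0003  0.0002] yaw 0.04
```

send_rows([
  [-0.01,0,0],
  [-0.03,0,0],
  [-0.04,0,-0.04],
  [-0.04,0,-0.08],
  [-0.03,0.03,-0.1],
  [-0.02,0.07,-0.12],
  [-0.02,0.11,-0.12],
  [0,0.14,-0.12],
  [0.02,0.165,-0.12],
  [0.04,0.175,-0.12],
  [0.048,0.175,-0.12],
  [0.048,0.175,-0.12],
], yaw=[0,0,8,16,24,32,40,48,56,64,72,80], fingers=[0,0,0,100,150,150,150,150,150,150,150,150])

```text
clock: 15.45
position: [671.6, -227.0, 115.0]
ee_rot: [0.819, -0.573, -0.001, 0.004]
contact_force: [-0.4, 0.5, -0.5]
gripper_width: 35.2
```

Run:
```python
from h import *
im=get_image('top');cv2.imwrite('pics/t5f.png',im)
for x in(-108,-103,-115): edges(im,np.arange(x,x+6,1))
x=np.arange(-120,-80,.5)
for y0 in(-30,-22,22,30):
    a=np.array([prof('top',im,[xx],25,np.arange(y0-3,y0+3)).mean() for xx in x]);i=np.argmin(np.diff(a)*0+abs(a[:-1]-107));print('front',y0,x[i])
s=get_image('scene');cv2.imwrite('pics/s5.png',cv2.resize(s[180:380,220:420],None,fx=3,fy=3,interpolation=cv2.INTER_CUBIC))
shift([*wr(-290,0),-3],-79.65)
```

```text
-108 -103 cross [-39.0, 41.1]
-103 -98 cross [-38.4, 40.8]
-115 -110 cross [-38.6, -16.6, 14.5, 37.6]
front -30 -89.0
front -22 -88.5
front 22 -117.5
front 30 -88.5
tcp [ 670.6 -226.6  115.2] yawW -69.59 rack [-347.    -3.3] tilt [-0.0074 -0.0062 -1.    ] j [-0.1   0.61  0.09  0.01 -1.05  0.45] F [ 0.4 -0.   0.2] w 34.8
shift m [-0.0571 -0.0078  0.118 ] yaw 10.06
```

View pics/s5.png

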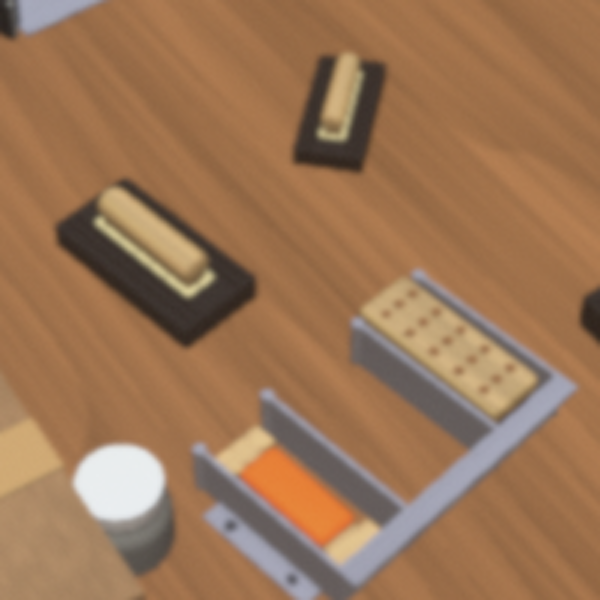

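send_rows([
  [-0.02,-0.004,0.0],
  [-0.04,-0.008,0.0],
  [-0.057,-0.008,0.02],
  [-0.057,-0.008,0.04],
  [-0.057,-0.008,0.06],
  [-0.057,-0.008,0.08],
  [-0.057,-0.008,0.09],
  [-0.057,-0.008,0.098],
  [-0.057,-0.008,0.102],
  [-0.057,-0.008,0.102],
], yaw=[4,8,10,10,10,10,10,10,10,10], fingers=[150,150,150,150,150,150,150,150,150,150])

```text
clock: 16.55
position: [657.5, -171.2, 13.1]
ee_rot: [0.769, -0.64, -0.001, 0.005]
contact_force: [-0.6, 0.0, -0.7]
gripper_width: 35.0
```

Run:
```python
from h import *
shift([*wr(-270,-0.5),4],-79.65)
s=get_image('scene');cv2.imwrite('pics/s6f.png',s);cv2.imwrite('pics/s6.png',cv2.resize(s[140:300,180:360],None,fx=4,fy=4,interpolation=cv2.INTER_CUBIC)[:600])
```

```text
tcp [ 657.5 -171.2   13.1] yawW -79.55 rack [-290.1   -0.4] tilt [-0.0071 -0.0063 -1.    ] j [-0.01  0.68 -0.08  0.01 -0.82  0.19] F [-0.6  0.  -0.7] w 35.0
shift m [-0.0202 -0.0002  0.009 ] yaw 0.1
```

View pics/s6.png

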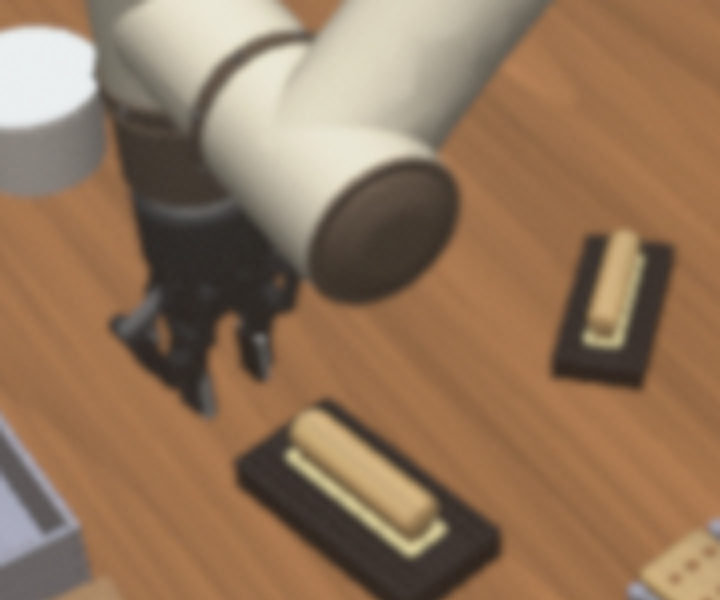

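Run:
```python
from h import *
for z in(5,10,15,20): 
    p=ray('scene',[[232,243],[245.5,234.3]],z);print(z,p.round(1).tolist(),p.mean(0).round(1))
```

```text
5 [[670.4, -172.7, 5.0], [628.8, -179.5, 5.0]] [ 649.6 -176.1    5. ]
10 [[672.3, -168.3, 10.0], [630.8, -175.0, 10.0]] [ 651.5 -171.6   10. ]
15 [[674.1, -163.8, 15.0], [632.8, -170.5, 15.0]] [ 653.5 -167.2   15. ]
20 [[675.9, -159.3, 20.0], [634.9, -166.0, 20.0]] [ 655.4 -162.7   20. ]
```

send_rows([
  [0,0,0.004],
  [0,0,0.007],
  [-0.01,0,0.008],
  [-0.02,0,0.008],
  [-0.03,0,0.008],
  [-0.037,0,0.008],
  [-0.044,0,0.008],
  [-0.051,0,0.008],
  [-0.058,0,0.008],
  [-0.066,0,0.008],
  [-0.074,0,0.008],
  [-0.082,0,0.008],
], yaw=[0.1,0.1,0.1,0.1,0.1,0.1,0.1,0.1,0.1,0.1,0.1,0.1], fingers=[150,150,150,150,150,150,150,150,150,150,150,150])

```text
clock: 17.8
position: [643.1, -90.2, 5.5]
ee_rot: [0.768, -0.64, 0.0, 0.004]
contact_force: [0.9, -3.8, 2.3]
gripper_width: 34.9
```

Run:
```python
from h import *
shift([*wr(-172,-0.5),5],-79.65)
s=get_image('scene');cv2.imwrite('pics/s7.png',cv2.resize(s[160:360,220:420],None,fx=3,fy=3,interpolation=cv2.INTER_CUBIC))
im=get_image('top');cv2.imwrite('pics/t7f.png',im);cv2.imwrite('pics/t7.png',cv2.resize(im[180:280,200:360],None,fx=4.5,fy=4.5,interpolation=cv2.INTER_CUBIC))
```

```text
tcp [643.1 -90.2   5.5] yawW -79.65 rack [-207.9   -0.8] tilt [-0.0055 -0.0067 -1.    ] j [ 0.11  0.65 -0.17  0.01 -0.76  0.06] F [ 0.9 -3.8  2.3] w 34.9
shift m [-0.0359  0.0003  0.0003] yaw -0.0
```

View pics/s7.png

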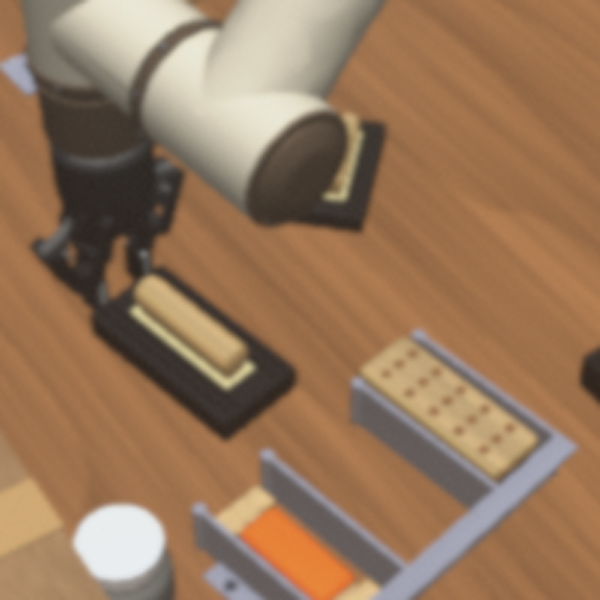

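View pics/t7.png

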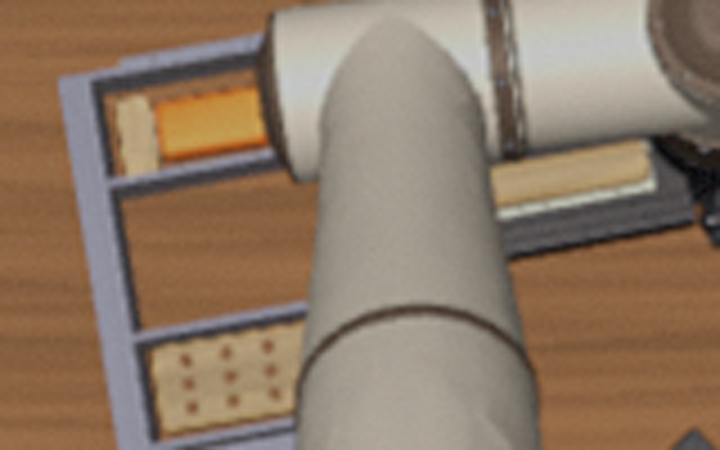

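Run:
```python
from h import *
s=get_image('scene');cv2.imwrite('pics/s7f.png',s)
K,d,R,t,_=cam('scene');print(-R.T@t)
def p1(xs,z,ys): return np.array([cv2.remap(s,proj('scene',[[*wr(x,y),z] for x in xs]).astype(np.float32).reshape(1,-1,2),None,cv2.INTER_CUBIC).reshape(-1,3).mean(0)[2] for y in ys])
for x in(-180,-160,-140,-125,-115):
    ys=np.arange(25,55,1.);a=p1(np.arange(x,x+8),25,ys);lo,hi=a[:6].mean(),a[-6:].mean();i=np.where(a>(lo+hi)/2)[0][0]
    print('+edge z25',x,ys[i],int(lo),int(hi))
    ys=np.arange(-25,-60,-1.);a=p1(np.arange(x,x+8),0,ys);lo,hi=a[:6].mean(),a[-6:].mean();i=np.where(a>(lo+hi)/2)[0][0]
    print('  -edge z0',x,ys[i],int(lo),int(hi))
for x in (3,40,100):
  for c in(-46,46):
    ys=np.arange(c-8,c+9);print('div',x,[(int(v)) for v in p1(np.arange(x,x+5),45,ys)],'c',c)
```

```text
[1054.69095312  762.53815881 1051.13190263]
+edge z25 -180 25.0 102 156
  -edge z0 -180 -37.0 51 164
+edge z25 -160 25.0 96 153
  -edge z0 -160 -37.0 51 167
+edge z25 -140 25.0 92 156
  -edge z0 -140 -37.0 52 170
+edge z25 -125 25.0 95 159
  -edge z0 -125 -37.0 52 169
+edge z25 -115 25.0 94 160
  -edge z0 -115 -37.0 53 167
div 3 [156, 151, 148, 148, 149, 153, 156, 159, 161, 162, 162, 161, 159, 157, 154, 152, 151] c -46
div 3 [142, 141, 140, 142, 145, 150, 154, 158, 159, 159, 157, 153, 149, 147, 148, 152, 161] c 46
div 40 [98, 98, 100, 104, 110, 119, 130, 141, 148, 153, 154, 154, 152, 150, 149, 150, 152] c -46
div 40 [99, 99, 101, 104, 111, 120, 129, 137, 142, 145, 145, 144, 143, 144, 150, 160, 170] c 46
div 100 [100, 101, 103, 106, 112, 121, 132, 142, 150, 156, 158, 158, 158, 157, 157, 156, 156] c -46
div 100 [100, 101, 102, 106, 112, 120, 130, 138, 144, 146, 146, 145, 147, 152, 161, 172, 181] c 46
```

send_rows([
  [-0.006,0,0],
  [-0.012,0,0],
  [-0.018,0,0],
  [-0.024,0,0],
  [-0.03,0,0],
  [-0.036,0,0],
  [-0.041,0,0],
  [-0.046,0,0],
  [-0.051,0,0],
  [-0.056,0,0],
  [-0.061,0,0],
  [-0.061,0,0],
], yaw=[0,0,0,0,0,0,0,0,0,0,0,0], fingers=[150,150,150,150,150,150,150,150,150,150,150,150])

```text
clock: 19.15
position: [631.4, -28.3, 4.7]
ee_rot: [0.768, -0.64, -0.001, 0.004]
contact_force: [0.2, 0.1, 1.1]
gripper_width: 35.1
```

Run:
```python
from h import *
shift([*wr(-80,-0.5),5],-79.65)
s=get_image('scene');cv2.imwrite('pics/s8.png',cv2.resize(s[180:380,240:440],None,fx=3,fy=3,interpolation=cv2.INTER_CUBIC))
```

```text
tcp [631.4 -28.3   4.7] yawW -79.6 rack [-144.9   -0.4] tilt [-0.0068 -0.0049 -1.    ] j [ 0.21  0.63 -0.21  0.01 -0.73 -0.03] F [0.2 0.1 1.1] w 35.1
shift m [-0.0649 -0.0001 -0.0006] yaw 0.05
```

View pics/s8.png

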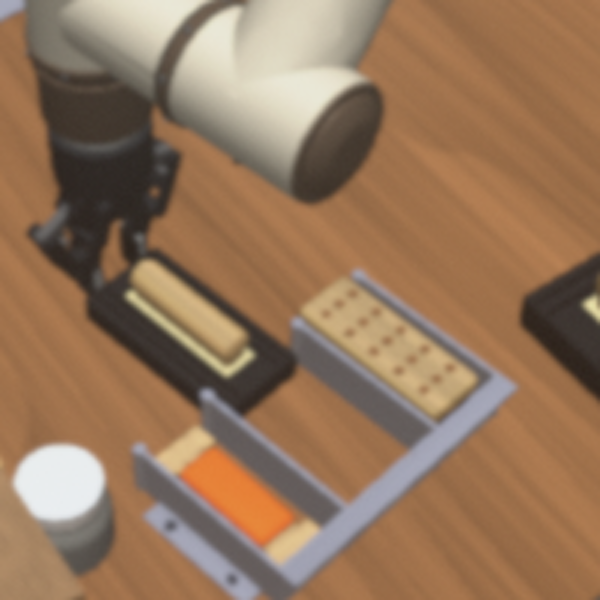

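The leading end has entered the mouth at about (265,400) in the crop, it is centred, and the force is low. I'll continue.

send_rows([
  [-0.006,0,0],
  [-0.012,0,0],
  [-0.018,0,0],
  [-0.024,0,0],
  [-0.03,0,0],
  [-0.036,0,0],
  [-0.042,0,0],
  [-0.048,0,0],
  [-0.054,0,0],
  [-0.06,0,0],
  [-0.065,0,0],
  [-0.065,0,0],
], yaw=[0,0,0,0,0,0,0,0,0,0,0,0], fingers=[150,150,150,150,150,150,150,150,150,150,150,150])

```text
clock: 20.4
position: [619.4, 36.8, 4.1]
ee_rot: [0.768, -0.64, -0.001, 0.004]
contact_force: [1.0, -1.1, -0.6]
gripper_width: 35.0
```

Run:
```python
from h import *
shift([*wr(-30,-0.5),5],-79.65)
s=get_image('scene');cv2.imwrite('pics/s9.png',cv2.resize(s[200:400,240:440],None,fx=3,fy=3,interpolation=cv2.INTER_CUBIC))
```

```text
tcp [619.4  36.8   4.1] yawW -79.59 rack [-78.7  -0.3] tilt [-0.007  -0.0039 -1.    ] j [ 0.32  0.62 -0.24  0.   -0.72 -0.14] F [ 1.  -1.1 -0.6] w 35.0
shift m [-0.0487 -0.0003 -0.001 ] yaw 0.06
```

View pics/s9.png

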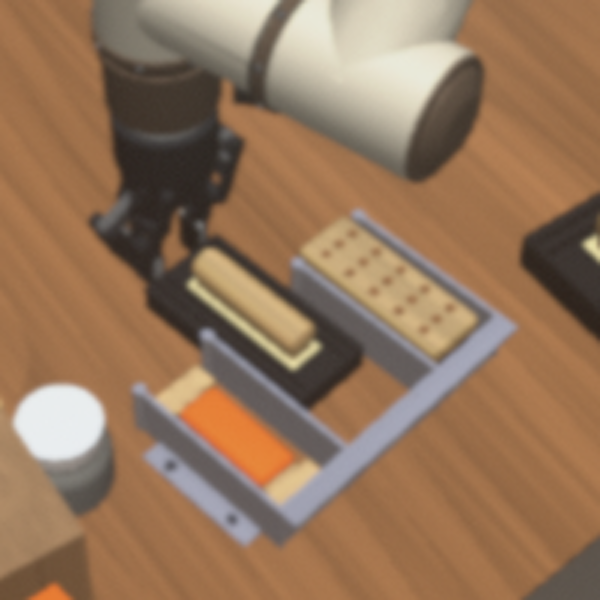

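send_rows([
  [-0.006,0,0],
  [-0.012,0,0],
  [-0.018,0,0],
  [-0.024,0,0],
  [-0.03,0,0],
  [-0.035,0,0],
  [-0.039,0,0],
  [-0.042,0,0],
  [-0.045,0,0],
  [-0.048,0,0],
  [-0.049,0,0],
  [-0.049,0,0],
], yaw=[0,0,0,0,0,0,0,0,0,0,0,0], fingers=[150,150,150,150,150,150,150,150,150,150,150,150])

```text
clock: 21.65
position: [610.3, 85.2, 3.7]
ee_rot: [0.768, -0.64, -0.002, 0.004]
contact_force: [-0.0, -3.8, 2.1]
gripper_width: 35.3
```

Run:
```python
from h import *
shift([*wr(-25,-0.5),5],-79.65)
s=get_image('scene');cv2.imwrite('pics/s10.png',cv2.resize(s[220:380,260:420],None,fx=3.7,fy=3.7,interpolation=cv2.INTER_CUBIC))
```

```text
tcp [610.3  85.2   3.7] yawW -79.61 rack [-29.5  -0. ] tilt [-0.0074 -0.0034 -1.    ] j [ 0.4   0.61 -0.26  0.   -0.71 -0.22] F [-0.  -3.8  2.1] w 35.3
shift m [-0.0045 -0.0005 -0.0013] yaw 0.04
```

View pics/s10.png

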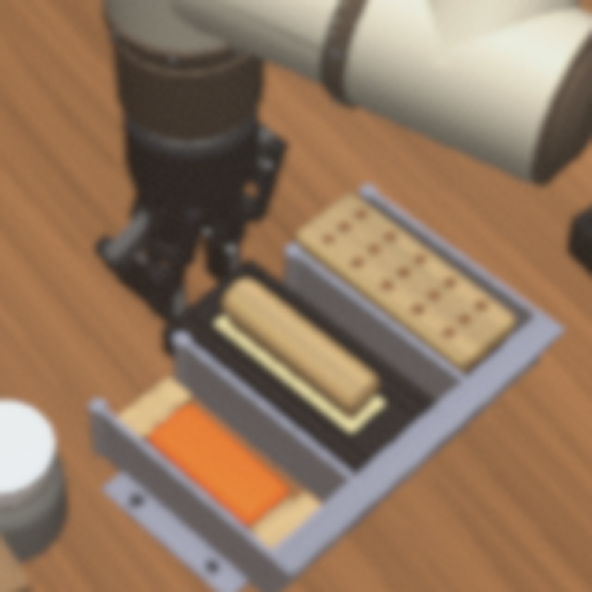

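Nearly home. I'll push the last few mm and watch the force for contact with the rail.

send_rows([
  [-0.002,0,-0.001],
  [-0.003,0,-0.001],
  [-0.004,0,-0.001],
  [-0.005,0,-0.001],
  [-0.005,0,-0.001],
], yaw=[0,0,0,0,0], fingers=[150,150,150,150,150])

```text
clock: 22.2
position: [609.0, 90.4, 4.4]
ee_rot: [0.768, -0.64, -0.002, 0.004]
contact_force: [0.4, -1.3, -1.6]
gripper_width: 35.3
```

send_rows([
  [-0.001,0,0],
  [-0.002,0,0],
  [-0.003,0,0],
  [-0.003,0,0],
], yaw=[0,0,0,0], fingers=[150,150,150,150])

```text
clock: 22.6
position: [608.4, 92.2, 4.5]
ee_rot: [0.768, -0.64, -0.002, 0.005]
contact_force: [0.8, -5.9, -1.1]
gripper_width: 35.3
```

send_rows([
  [-0.001,0,0],
  [-0.002,0,0],
  [-0.003,0,0],
  [-0.004,0,0],
  [-0.004,0,0],
], yaw=[0,0,0,0,0], fingers=[150,150,150,150,150])

```text
clock: 23.1
position: [608.2, 92.3, 4.5]
ee_rot: [0.768, -0.641, -0.001, 0.006]
contact_force: [5.2, -16.2, -2.8]
gripper_width: 35.1
```

Run:
```python
from h import *
shift([*wr(-25,-0.5),5],-79.65)
s=get_image('scene');cv2.imwrite('pics/s11.png',cv2.resize(s[220:380,260:420],None,fx=3.7,fy=3.7,interpolation=cv2.INTER_CUBIC))
```

```text
tcp [608.2  92.3   4.5] yawW -79.7 rack [-22.1   0.8] tilt [-0.0095 -0.0086 -0.9999] j [ 0.42  0.61 -0.26  0.01 -0.72 -0.24] F [  5.2 -16.2  -2.8] w 35.1
shift m [ 0.0029 -0.0013 -0.0005] yaw -0.05
```

View pics/s11.png

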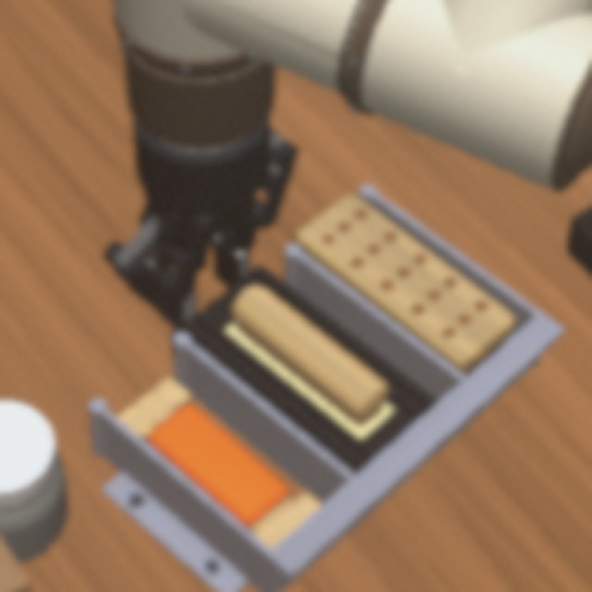

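The force rose to 17 N with no further motion, so the stone is against the rail. I'll back off, lift and clear the view.

send_rows([
  [0.005,0,0],
  [0.015,0,0],
  [0.03,0,0],
  [0.045,0,-0.01],
  [0.06,0,-0.04],
  [0.08,0,-0.08],
  [0.11,0,-0.12],
  [0.15,0,-0.15],
  [0.19,0,-0.15],
  [0.23,0,-0.15],
  [0.26,0,-0.15],
  [0.26,0,-0.15],
], yaw=[0,0,0,0,0,0,0,0,0,0,0,0], fingers=[150,150,150,150,150,150,150,150,150,150,150,150])

```text
clock: 24.35
position: [656.1, -166.8, 156.9]
ee_rot: [0.766, -0.643, -0.0, 0.006]
contact_force: [-0.1, 0.8, -0.3]
gripper_width: 35.1
```

Run:
```python
from h import *
im=get_image('top');cv2.imwrite('pics/t12f.png',im);cv2.imwrite('pics/t12.png',im)
s=get_image('scene');cv2.imwrite('pics/s12.png',s)
cv2.imwrite('pics/t12c.png',cv2.resize(im[180:290,205:305],None,fx=5.4,fy=5.4,interpolation=cv2.INTER_CUBIC))
x=np.arange(40,150,1.)
# longitudinal profile on z=25
for y0 in(-26,26):
    a=np.array([prof('top',im,[xx],25,np.arange(y0-4,y0+5)).mean() for xx in x]);print(y0,[(int(p),int(q)) for p,q in zip(x,a) if p>110][::2])
x=np.arange(-40,20,1.)
for y0 in(-26,26):
    a=np.array([prof('top',im,[xx],25,np.arange(y0-4,y0+5)).mean() for xx in x]);print('tail',x[np.where(a<107)[0][0]])
print(read_state()['contact_force'])
```

```text
-26 [(111, 80), (113, 79), (115, 79), (117, 81), (119, 80), (121, 79), (123, 80), (125, 81), (127, 82), (129, 82), (131, 83), (133, 84), (135, 81), (137, 59), (139, 54), (141, 94), (143, 133), (145, 145), (147, 139), (149, 140)]
26 [(111, 87), (113, 88), (115, 89), (117, 87), (119, 85), (121, 87), (123, 88), (125, 86), (127, 85), (129, 86), (131, 87), (133, 89), (135, 87), (137, 67), (139, 55), (141, 93), (143, 133), (145, 147), (147, 141), (149, 141)]
tail -14.0Traceback (most recent call last):
  File "<stdin>", line 11, in <module>
  File "h.py", line 39, in prof
    P=[[*wr(x,y),z] for x in xs]; q=proj(n,P).astype(np.float32).reshape(1,-1,2)
                                    ~~~~^^^^^
  File "h.py", line 12, in proj
    K,d,R,t,r=cam(n);return cv2.projectPoints(np.asarray(P,float).reshape(-1,1,3),r,t,K,d)[0].reshape(-1,2)
              ~~~^^^
  File "h.py", line 4, in cam
    p=camera_params(n);return p['mtx'],np.array([p['k1'],0,0,0,0.]),cv2.Rodrigues(p['rvec'])[0],p['tvec'],p['rvec']
ValueError: time passes only in moves, steps and waits
```

View pics/t12c.png

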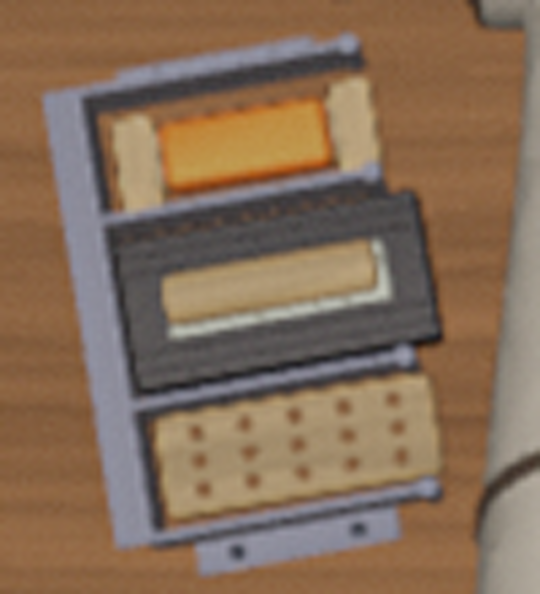

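View pics/s12.png

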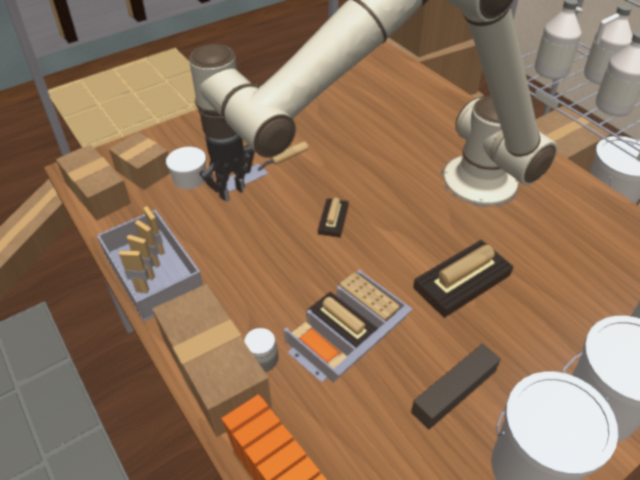

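Run:
```python
from bench import *
s=read_state();print(s['position'],s['contact_force'],abs(s['joint_vel']).max());print(job_done())
```

```text
[ 655.77586269 -163.54512094  156.65417292] [0.49437221 1.9353733  0.63431435] 0.03465707310054338
the job is handed in; nothing more can be done
None
```

I pushed the middle-sized stone into the middle bay until it stopped against the back rail, and handed the job in at about 24.5 s. I squared it up first with pushes on its long side, then pushed it in from its rear end with both fingertips.

**Last checks:**
- **Home against the rail:** the force rose to about 17 N with no further movement. In the top picture the rear end lies 14 mm in front of the mouth and the leading end at about 137 of 138 mm, both as expected.
- **Everything else:** the pictures show the other things standing where they were. I judged this by eye and did not measure it.
- **Hand:** it is about 150 mm above the counter and clear of everything, touching nothing.

**What went wrong or disagreed:**
- **Side pushes:** the second one fell short by about 3 mm because the arm gave way against friction, and the third went about 2 mm too far. That left the stone about 1.4 mm off the centre line, within the 3 mm play at the mouth.
- **Fingertip height:** with the gripper open, the tips stood about 13 mm higher than the reported tool position, so I lowered the hand to make up for it.
- **Final measuring script:** it stopped with an interface error before the second rear-edge reading. That position therefore rests on one reading plus the pictures. I did not measure the stone's final sideways position or angle.

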